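# Sort returned rigging hardware into the stock trays

### The arm

A 6-joint arm with a two-finger parallel gripper is mounted at the origin on the work surface. World frame = base frame: x ahead of the robot, y to its left, z up, the work surface at z = 0. Lengths are in mm, angles in degrees, forces in N, time in s.
With the tool pointing down it reaches from about 350 to 925 mm from the base axis. Payload 6.4 kg.
Tool frame: the origin (TCP) lies between the finger pads; the fingertips stand 11 mm ahead of it and the grasp point (between the pads) lies 8 mm behind it; z points along the fingers, y is the direction in which the jaws open and shut (so a half turn about z gives the same grasp; the last joint's range is limited). The gripper opens to 94 mm and grips with 3 to 60 N. Pads are 16 mm wide; open, the fingers measure 119 mm over their backs; the gripper's body (75 mm by 177 mm) begins 78 mm behind the grasp point.
Start: joints at [67.26, 14.043, 89.255, -0, 76.702, -9.975], TCP at [143.621, 633.945, 216.455] pointing down, gripper open.
Joint ranges: [-179.41, 179.41], [-58.25, 129.5], [7.25, 145.43], [-54.29, 234.29], [11.92, 165.04], [-157.13, 157.13]. Speed limits (degrees/s): [147.25, 147.25, 180, 180, 180, 180].

### API

Orientations are given as a 3x3 rotation matrix whose columns are the frame's x, y, z axes.
In Python, from bench import * gives the robot as it stands.
- The arm moves only by the tool play_rows, never from a script. Its argument "rows" is a list of rows, each a list of 3 entries, a list of its own where there are three numbers: the shift along the tool's x, y, z in m, then the turn about the tool's z in degrees, then the closure, from 0 (fully open) to 1 (shut). In form: [[[tx, ty, tz], spin, hand], ...]. A call has exactly 5 rows; each row shifts and turns the commanded pose from where the row before left it, along the tool's axes as they then stand; what a row does not reach is not made up. A row lasts 1/8 s, in which the tool goes at most 62.5 mm and 10.7 degrees, less where a joint would pass 70% of its speed; a pose out of reach is approached as far as the arm can. A call with a gripper value outside its range is refused whole. The fingers move at their own pace and stop on an object; the grip force is fixed at half the most. Time passes only in rows, so rows that do not move let the fingers close, or fill a call up. It gives the time, the measured TCP pose, the force and the opening at its end, in the units of the state.
- state(): the state, without advancing time (a new reading comes with each control period).
- read_camera(name): name is "scene" or "top" or "wrist"; returns the picture (400x640x3 uint8, blue, green, red); there is no depth.
- camera_params(name): a dict with "fov_y" (degrees; the focal length in pixels is half the picture's height over the tangent of half this angle, whatever the lens; pixels are square), "cx", "cy" (the principal point, pixels), "camera_from_world" (4x4, takes a point from world to camera coordinates); the wrist camera has in their place "hand_eye" (4x4, takes a point from camera to tool coordinates, whose origin is the TCP and whose axes are the flange's). Camera axes: x right, y up, looking along -z (the intrinsics and any distortion apply to the point x, -y, -z); pixel columns grow to the right and rows downward; lengths in mm; the calibration is good to about 2 mm. A picture is of the moment at which its call begins: read the wrist's pose just before it. camera_params takes no time and is no camera call.
- finish_job(): hands the job in, once; it reports no verdict.
The state is a dict: "t": time; "qpos": joint angles; "joint_velocities": joint speeds; "tau": joint torques, N m; "ee_pos": TCP position; "tool_rot": TCP orientation; "ft_force": force on the tool from outside, world axes, zero at the start; "torque": the same for the moment, N m; "opening": finger opening in mm.
Only numpy, scipy, OpenCV 4.12 (cv2) and the standard library are available. Lean on these libraries where they do the work, as an engineer would, in place of code of your own. Each camera call takes 0.05 s, during which the arm holds its last target. There are 200 camera calls.

### The job

Sort the five returned pieces of rigging hardware into the trays on the packing bench: both wire reels go into the square tray, standing upright, the turnbuckle into the long narrow tray, and both bow shackles into the round dish. Everything must end up lying (or, for the reels, standing) flat on the floor of its tray, nothing on top of anything else or propped on a rim, let go and still. Leave the small label roll and the small tin where they stand.

Things in the scene. Friction and masses are not known exactly. Their poses are not given: they have to be found in the camera images.
- large_reel: Larger of two small wire reels (white plastic flanges, wound full with steel wire, so a plain cylinder to grip), standing upright on a flange. Flange diameter 56 mm, height 42 mm, about 0.25 kg. Origin at its centre (21 mm above what it stands on), z along the reel's axis; the same either way up.
- small_reel: Smaller wire reel, alike, standing upright: flange diameter 40 mm, height 32 mm, about 0.11 kg. Origin at its centre (16 mm above what it stands on), z along the reel's axis; the same either way up.
- large_shackle: Larger of two steel bow shackles, lying flat: a U of 13 mm bar closed by a brass pin. Legs along its x, 47 mm over their outsides, straight from x = -18 to +8 mm; crown ends at x = +31.5, lugs at -35, pin head at y = +30 mm. 0.3 kg. Origin midway between the legs, at half thickness (6.5 mm up), z normal to the flat shape. Grip across the legs (along its y) at the origin; it hangs about level.
- small_shackle: Smaller bow shackle of the same form, lying flat: 9 mm bar, legs along its x, 30 mm over their outsides, straight from x = -14 to +7 mm; crown ends at x = +22, lugs at -26, pin head at y = +21 mm. 0.08 kg. Origin midway between the legs, at half thickness (4.5 mm up), z normal to the flat shape. Grip across the legs (along its y) at the origin.
- turnbuckle: Long steel turnbuckle (wire tensioner) lying flat: an open frame 88 mm long, 24 mm wide and 12 mm thick with a dark eye on a rod at each end, 141 mm overall along its x axis. About 0.2 kg. Origin at its centre, which is also its centre of mass (6 mm above what it lies on), z normal to the flat frame. Its eyes and screws do not move. Grip it across the frame (along its y) at the middle.
- square_tray: Square shallow bare-metal tray, 160 x 160 mm outside, 24 mm high, walls and floor 3 mm thick, fixed to the bench. Origin at the centre of its underside, x and y along its sides. Belongs to the reels.
- long_tray: Long narrow shallow bare-metal tray, 105 mm (its x) by 200 mm (its y) outside, 24 mm high, walls and floor 3 mm thick, fixed to the bench. Origin at the centre of its underside. Belongs to the turnbuckle.
- round_dish: Round shallow bare-metal dish, 180 mm across at the rim, 168 mm across inside at the floor, 24 mm high, floor and wall 3 mm thick, fixed to the bench. Origin at the centre of its underside. Belongs to the shackles.
- label_roll: Bystander: a small loose roll of paper labels standing on end, 30 mm across, 24 mm high, between the small parts and the trays. Origin at the centre of its underside. To be left where it is.
- oil_tin: Bystander: a small loose round tin, brass with a steel lid, 31 mm across, 26 mm high, between the small parts and the trays. Origin at the centre of its underside. To be left where it is.
Not all that is in view belongs to the job. Leave any blue look-alike of the small_shackle alone.

How it is judged:
By the outcome, as a careful person would: the job done as asked, in the order asked, and still so for the second after the job is handed in, with the robot touching nothing.
It also fails if it takes over 112 s, if anything falls off the work surface, if the arm or the gripper's body presses on something with over 40 N, if the wrist force passes 120 N, or if a joint passes its speed limit or range.

## Working session

There is one attempt and no reset: what is moved stays moved. The work goes in short steps, Python scripts to look and compute and a tool call to move; the robot and the scene stay as the last step left them, time stands still between calls to the robot, and variables do not carry over. Pictures are saved under pics/ and viewed, about 12 in all and at most 16, crops included, and the job is handed in when it is done.

Besides the shell and the picture viewer there is one more tool, called after "Request:" as name(argument=value, ...), one argument or row to a line, values as JSON. play_rows: Moves the arm, as the interface text tells. Its arguments: {"type":"object","properties":{"rows":{"type":"array"}},"required":["rows"]}

```bash
ls; mkdir -p pics; python3 - <<'E'
from bench import *
import cv2,numpy as np
np.set_printoptions(precision=3,suppress=True)
print(state())
for n in ("scene","top","wrist"):
    p=camera_params(n);print(n,p)
    cv2.imwrite(f"pics/{n}0.png",read_camera(n))
E
```

```text
pics
{'t': 0.0, 'qpos': array([67.26 , 14.083, 89.325, -0.001, 76.701, -9.973]), 'joint_velocities': array([-0.065, -0.024,  0.069,  0.021,  0.01 ,  0.008]), 'tau': array([ -0.001, -41.582, -31.46 ,   0.068,   0.033,  -0.   ]), 'ee_pos': array([143.391, 633.393, 215.364]), 'tool_rot': array([[-0.975,  0.221, -0.001],
       [ 0.221,  0.975, -0.002],
       [ 0.   , -0.002, -1.   ]]), 'ft_force': array([-0.653,  0.81 ,  0.431]), 'torque': array([-0.033,  0.004, -0.01 ]), 'opening': 93.69405763659961}
scene {'fov_y': 42.376905559627076, 'cx': 318.8263162028966, 'cy': 199.74702742658678, 'camera_from_world': array([[    0.862,     0.506,     0.005,  -360.473],
       [   -0.313,     0.526,     0.79 ,    64.853],
       [    0.398,    -0.683,     0.613, -1582.181],
       [    0.   ,     0.   ,     0.   ,     1.   ]])}
top {'fov_y': 57.98905055217823, 'cx': 315.3047520393823, 'cy': 199.36537351098022, 'camera_from_world': array([[  -0.008,   -1.   ,    0.019,   -8.066],
       [   0.988,   -0.005,    0.154, -397.726],
       [  -0.153,    0.02 ,    0.988, -776.685],
       [   0.   ,    0.   ,    0.   ,    1.   ]])}
wrist {'fov_y': 71.43871853748622, 'cx': 313.8388061821314, 'cy': 204.51158775024223, 'hand_eye': array([[  -0.001,    0.958,    0.285,   82.565],
       [   1.   ,    0.001,   -0.   ,   -0.979],
       [  -0.001,    0.285,   -0.958, -167.954],
       [   0.   ,    0.   ,    0.   ,    1.   ]])}
```

View pics/top0.png

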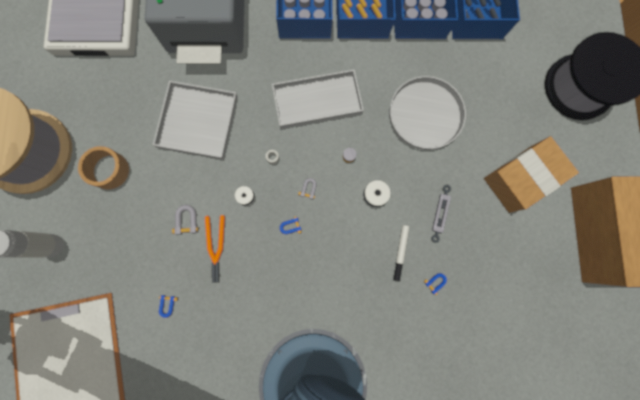

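View pics/scene0.png

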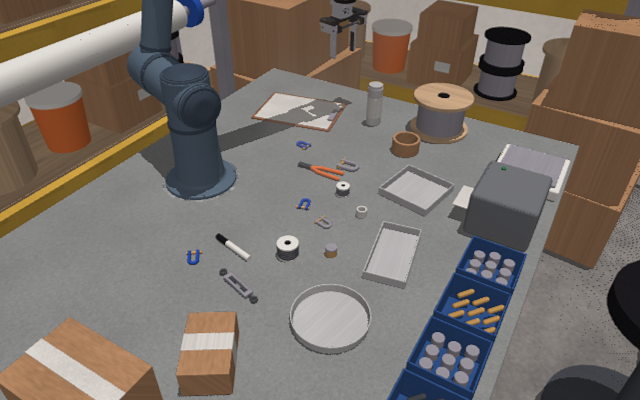

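The top view shows the small reel at (244,195), large reel (377,194), large shackle (186,220), small shackle (308,188) and turnbuckle (441,213). The trays are at (196,120), (317,99) and (427,113), the label roll at (272,156) and the tin at (350,155). The blue U shapes are decoys. In the scene view the same items are at: small reel (343,188), large reel (288,247), large shackle (347,165), small shackle (323,223), turnbuckle (238,285).

```bash
cat > h.py <<'E'
from bench import *
import cv2,numpy as np
from scipy.optimize import least_squares
np.set_printoptions(precision=2,suppress=True)
def cam(n,pose=None):
    "K, R, t (OpenCV) for a camera"
    p=camera_params(n); f=200/np.tan(np.radians(p['fov_y']/2))
    K=np.array([[f,0,p['cx']],[0,f,p['cy']],[0,0,1]])
    if n=='wrist':
        T=np.eye(4);T[:3,:3]=pose[1];T[:3,3]=pose[0]
        M=np.linalg.inv(T@p['hand_eye'])
    else: M=p['camera_from_world']
    M=np.diag([1,-1,-1,1])@M
    return K,M[:3,:3],M[:3,3]
def plane(c,uv,z):
    "pixels -> world at height z"
    K,R,t=c; uv=np.atleast_2d(uv).astype(float)
    d=np.c_[uv,np.ones(len(uv))]@np.linalg.inv(K).T@R; o=-R.T@t
    return o+d*((z-o[2])/d[:,2])[:,None]
def proj(c,X):
    K,R,t=c; x=(np.atleast_2d(X)@R.T+t)@K.T
    return x[:,:2]/x[:,2:]
def tri(cs,uvs):
    P=[c[0]@np.c_[c[1],c[2]] for c in cs]
    X=cv2.triangulatePoints(P[0],P[1],np.array(uvs[0],float),np.array(uvs[1],float)).ravel();return X[:3]/X[3]
def snap(name):
    s=state(); im=read_camera('wrist'); cv2.imwrite(f'pics/{name}.png',im)
    np.savez(f'pics/{name}.npz',p=s['ee_pos'],R=s['tool_rot']); return im
def wcam(name):
    d=np.load(f'pics/{name}.npz'); return cam('wrist',(d['p'],d['R']))
E
python3 - <<'E'
from h import *
print({k:(v if not hasattr(v,'shape') else '') for k,v in camera_params('top').items()})
t,s=cam('top'),cam('scene')
for n,a,b in [('sreel',(244,195),(343,188)),('lreel',(377,194),(288,247)),('lsh',(186,220),(347,165)),('ssh',(308,188),(323,223)),('tb',(441,213),(238,285)),('sq',(196,120),(416,188)),('long',(317,99),(393,254)),('dish',(427,113),(331,317)),('roll',(272,156),(362,212)),('tin',(350,155),(331,250))]:
    print(n,tri([t,s],[a,b]),plane(t,a,10)[0])
q=lambda l,z:print(plane(t,l,z)[:,:2].tolist())
E
python3 -c "
import cv2
a=cv2.imread('pics/top0.png')[60:320,140:480];cv2.imwrite('pics/topc.png',cv2.resize(a,None,fx=2.35,fy=2.3,interpolation=cv2.INTER_CUBIC))"
```

```text
{'fov_y': 57.98905055217823, 'cx': 315.3047520393823, 'cy': 199.36537351098022, 'camera_from_world': ''}
sreel [410.64 150.58  23.6 ] [411.85 152.22  10.  ]
lreel [ 412.49 -147.86   29.18] [ 412.7  -153.68   10.  ]
lsh [355.43 281.82   9.71] [355.2  281.56  10.  ]
ssh [428.35   5.27   3.66] [427.5    5.52  10.  ]
tb [ 369.71 -299.4     7.66] [ 367.71 -299.71   10.  ]
sq [591.24 268.32  16.7 ] [592.   269.14  10.  ]
long [645.17 -16.6   10.49] [644.6  -17.15  10.  ]
dish [ 609.75 -276.98   15.71] [ 609.21 -280.84   10.  ]
roll [503.72  89.52  14.6 ] [503.84  89.15  10.  ]
tin [505.7  -91.01  17.48] [505.75 -93.34  10.  ]
```

View pics/wrist0.png

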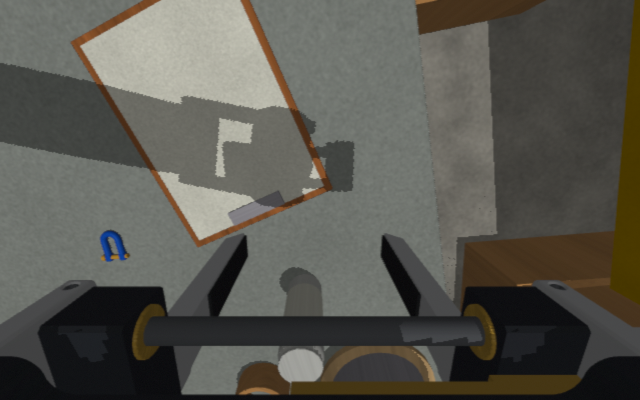

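The wrist view has a clear upper part (rows below about 230), and the fingers fill the bottom. I'll move to a central viewpoint with the tool yawed so its x axis is -X of the world.

Request:
play_rows(
  rows=[
    [[0,0,-0.04],-10,0],
    [[0,0,-0.04],-2.8,0],
    [[-0.035,-0.044,0],0,0],
    [[-0.035,-0.044,0],0,0],
    [[-0.035,-0.044,0],0,0],
  ],
)

```text
t: 0.78
ee_pos: [249.4, 500.5, 296.2]
tool_rot: [[-1.0, -0.001, 0.0], [-0.001, 1.0, -0.0], [0.0, -0.0, -1.0]]
ft_force: [0.2, 0.0, -0.4]
opening: 94.2
```

Request:
play_rows(
  rows=[
    [[-0.035,-0.044,0],0,0],
    [[-0.035,-0.044,0],0,0],
    [[-0.035,-0.044,0],0,0],
    [[-0.035,-0.044,0],0,0],
    [[-0.035,-0.044,0],0,0],
  ],
)

```text
t: 1.4
ee_pos: [424.6, 280.5, 296.3]
tool_rot: [[-1.0, -0.001, 0.0], [-0.001, 1.0, 0.0], [-0.0, 0.0, -1.0]]
ft_force: [0.9, 0.3, 0.7]
opening: 93.9
```

Request:
play_rows(
  rows=[
    [[-0.035,-0.044,0],0,0],
    [[-0.035,-0.044,0],0,0],
    [[-0.035,-0.044,0],0,0],
    [[-0.035,-0.044,0],0,0],
    [[-0.035,-0.044,0],0,0],
  ],
)

```text
t: 2.02
ee_pos: [599.8, 60.6, 296.2]
tool_rot: [[-1.0, -0.0, -0.0], [-0.0, 1.0, 0.0], [0.0, 0.0, -1.0]]
ft_force: [-0.1, 0.2, 0.2]
opening: 93.8
```

```bash
python3 - <<'E'
from h import *
snap('w1'); s=state(); print(s['t'],s['ee_pos'],s['tool_rot'],s['qpos'])
E
```

```text
2.075 [602.61  55.41 295.54] [[-1.  0.  0.]
 [ 0.  1. -0.]
 [-0. -0. -1.]] [ -5.39   4.93  91.26  -0.17  83.74 -95.13]
```

View pics/w1.png

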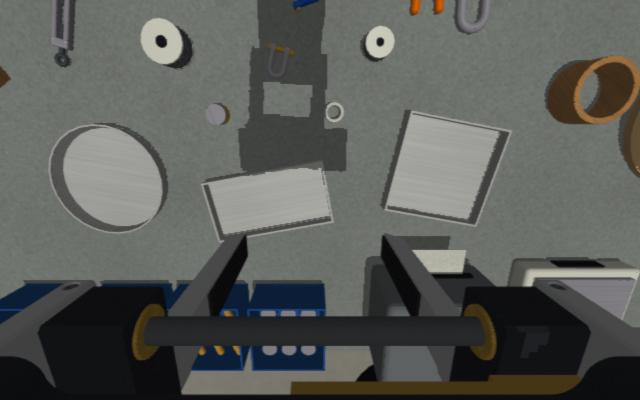

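View pics/topc.png

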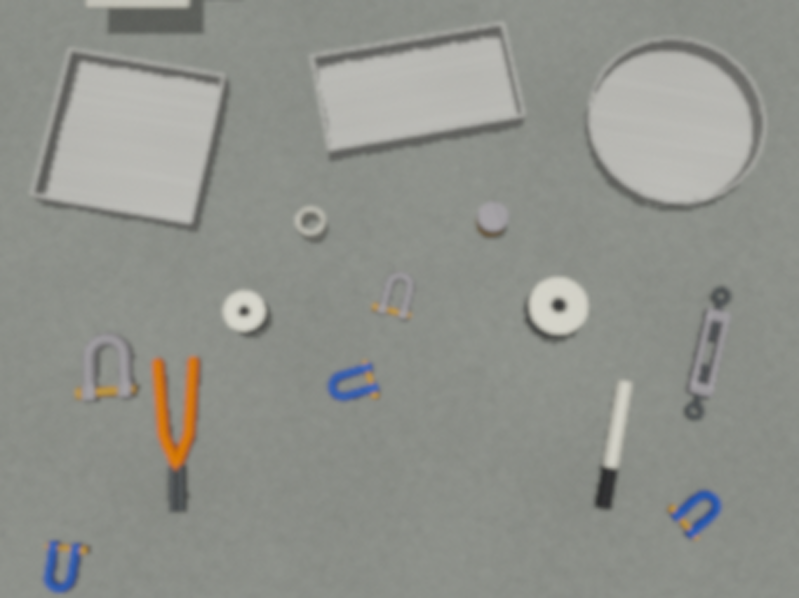

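w1 shows the square tray rim corners at (413,110), (510,130), (474,226) and (386,208), and the long tray's at (203,184), (322,163), (333,222) and (221,241). The dish is around (107,178). The reel tops are at (161,41) and (380,41), and the roll and tin are upright at (335,112) and (216,114). The top crop shows the shackle crowns pointing away from the base. I'll triangulate wrist against top.

```bash
python3 - <<'E'
from h import *
t,w=cam('top'),wcam('w1')
f=lambda u,v:(u/2.35+140-.3,v/2.3+60-.3)
L=[('sq',(413,110),f(225,77+149)),]
prs={'sqA':((413,110),(195,226)),'sqB':((510,130),(33,196)),'sqC':((474,226),(70,50)),'sqD':((386,208),(225,77)),
'loA':((203,184),(524,118)),'loB':((322,163),(331,156)),'loC':((333,222),(311,58)),'loD':((221,241),(503,25)),
'dish':((107,178),(677,122)),'lreel':((161,41),(559,306)),'sreel':((380,41),(244,311)),'roll':((335,112),(311,220)),'tin':((216,114),(492,215))}
P={}
for k,(a,b) in prs.items():
    P[k]=X=tri([w,t],[a,f(*b)]); print(k,X,'w@z24',plane(w,a,24)[0][:2],'top@24',plane(t,f(*b),24)[0][:2])
for n in('sq','lo'):
    c=np.array([plane(w,prs[n+k][0],24)[0] for k in 'ABCD']); print(n,c.mean(0),np.linalg.norm(c-np.roll(c,-1,0),axis=1),[np.degrees(np.arctan2(*(d[1::-1]))) for d in np.roll(c,-1,0)-c])
for k,z in(('lreel',42),('sreel',32)): print(k,plane(w,prs[k][0],z)[0],plane(t,f(*prs[k][1]),z)[0])
E
```

```text
sqA [498.07 204.56  19.2 ] w@z24 [500.14 208.5 ] top@24 [495.59 200.17]
sqB [528.15 359.91  21.91] w@z24 [529.21 359.85] top@24 [526.83 358.27]
sqC [688.02 335.44  13.92] w@z24 [686.   330.42] top@24 [681.88 330.78]
sqD [652.01 176.03  26.74] w@z24 [654.03 179.3 ] top@24 [652.66 175.16]
loA [ 617.42 -127.52    3.  ] w@z24 [ 613.21 -119.3 ] top@24 [ 608.45 -123.97]
loB [587.06  73.25 -28.21] w@z24 [579.45  72.64] top@24 [568.09  68.59]
loC [694.33  94.27 -18.23] w@z24 [678.63  91.92] top@24 [673.47  89.41]
loD [ 724.38 -108.99   -1.71] w@z24 [713.18 -99.8 ] top@24 [ 710.3 -105.4]
dish [ 606.98 -280.66   14.39] w@z24 [ 603.28 -272.2 ] top@24 [ 604.11 -277.84]
lreel [ 411.11 -149.94   35.09] w@z24 [ 408.09 -154.89] top@24 [ 413.21 -152.36]
sreel [409.08 150.75  28.04] w@z24 [408.22 152.82] top@24 [409.69 150.77]
roll [502.91  89.61  18.38] w@z24 [502.92  91.57] top@24 [501.44  87.64]
tin [506.32 -89.25  21.8 ] w@z24 [505.68 -87.47] top@24 [506.13 -89.58]
sq [592.34 269.52  24.  ] [154.12 159.53 154.47 156.64] [np.float64(79.12736039988256), np.float64(-10.63090861627102), np.float64(-101.94710609283912), np.float64(169.25546471781917)]
lo [646.12 -13.64  24.  ] [194.89 101.03 194.81 101.85] [np.float64(99.97528217922142), np.float64(11.0025899573677), np.float64(-79.7854253730217), np.float64(-168.95975690834695)]
lreel [ 412.55 -146.12   42.  ] [ 410.09 -148.83   42.  ]
sreel [410.2  151.12  32.  ] [408.34 149.32  32.  ]
```

Request:
play_rows(
  rows=[
    [[0.038,0.018,0.035],0,0],
    [[0.038,0.018,0.035],0,0],
    [[0.038,0.018,0.035],0,0],
    [[0.038,0.018,0.035],0,0],
    [[0.038,0.018,0.035],0,0],
  ],
)

```text
t: 2.7
ee_pos: [407.4, 152.6, 120.2]
tool_rot: [[-1.0, -0.0, -0.0], [-0.0, 1.0, 0.0], [0.0, 0.0, -1.0]]
ft_force: [-0.2, 0.7, -0.5]
opening: 93.9
```

Request:
play_rows(
  rows=[
    [[0,0,0],0,0],
    [[0,0,0],0,0],
    [[0,0,0],0,0],
    [[0,0,0],0,0],
    [[0,0,0],0,0],
  ],
)

```text
t: 3.32
ee_pos: [409.6, 151.9, 121.9]
tool_rot: [[-1.0, -0.0, 0.001], [-0.0, 1.0, 0.0], [-0.001, 0.0, -1.0]]
ft_force: [-1.0, 0.3, 0.2]
opening: 93.9
```

```bash
python3 - <<'E'
from h import *
im=snap('w2'); s=state(); print(s['t'],s['ee_pos'],s['qpos'])
m=((im.min(2)>150)&(np.ptp(im.astype(int),axis=2)<40)).astype('uint8')
n,l,st,c=cv2.connectedComponentsWithStats(m)
w=wcam('w2')
for i in range(1,n):
    if st[i,4]>150: print(st[i],c[i],plane(w,c[i],32)[0])
E
```

```text
3.375 [409.41 151.95 121.78] [  5.42  -9.3  123.9   -0.    65.37 -84.59]
[   0  190   29   53 1085] [ 12.41 219.36] [ 418.59 -145.29   32.  ]
[298 221  32   9 217] [313.42 224.34] [424.1  150.45  32.  ]
[246 278  25  22 189] [258.05 288.37] [496.61  91.5   32.  ]
[ 357  288   51   28 1089] [380.91 303.51] [515.57 223.4   32.  ]
[ 182  346   80   48 2923] [223.14 372.48] [610.4   43.68  32.  ]
[ 340  346  101   35 3072] [388.83 364.12] [598.23 238.28  32.  ]
```

View pics/w2.png

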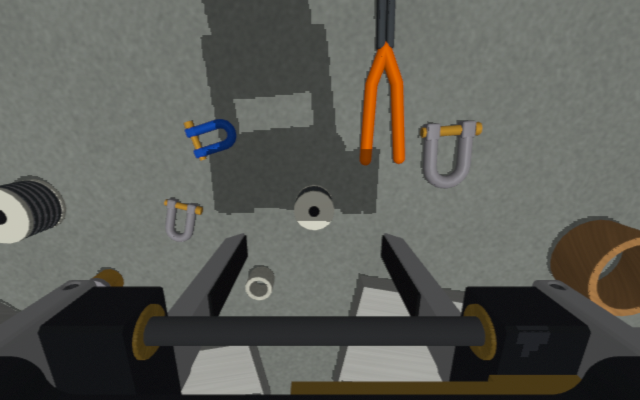

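The reel hole is at (314,211). The small shackle is at about (181,220), with its pin at (183,207), and the large one's pin is at (452,129) with its crown end at (447,187).

```bash
python3 - <<'E'
from h import *
w=wcam('w2');t=cam('top')
print(plane(w,(314,211),32), tri([w,t],[(314,211),(244/2.35+139.7,311/2.3+59.7)]), tri([w,wcam('w1')],[(314,211),(380,41)]))
for n,l,z in(('small',[(166,203),(202,210),(180,240),(171,235),(190,236)],4.5),('large',[(422,132),(482,126),(446,187)],6.5),('tin',[(105,278)],20),('roll',[(259,288)],24)):print(n,plane(w,l,z))
E
```

```text
[[410.24 151.03  32.  ]] [409.17 150.04  31.37] [410.21 151.06  32.13]
small [[410.02  -7.08   4.5 ]
 [417.91  30.47   4.5 ]
 [452.93   1.93   4.5 ]
 [446.92  -7.19   4.5 ]
 [448.13  13.67   4.5 ]]
large [[336.72 257.64   6.5 ]
 [331.07 315.86   6.5 ]
 [392.32 288.83   6.5 ]]
tin [[491.27 -78.64  20.  ]]
roll [[501.43  90.73  24.  ]]
```

The reel measures 32 mm tall, centred at (410,151). Now I'll descend and grip.

Request:
play_rows(
  rows=[
    [[-0.001,-0.001,0.04],0,0],
    [[0,0,0.04],0,0],
    [[0,0,0.017],0,0],
    [[0,0,0.007],0,0],
    [[0,0,0.003],0,0],
  ],
)

```text
t: 4.0
ee_pos: [410.4, 151.1, 14.7]
tool_rot: [[-1.0, -0.001, 0.001], [-0.001, 1.0, 0.0], [-0.001, 0.0, -1.0]]
ft_force: [0.2, 0.0, -0.3]
opening: 94.3
```

Request:
play_rows(
  rows=[
    [[0,0,0],0,0.3],
    [[0,0,0],0,0.6],
    [[0,0,0],0,1],
    [[0,0,0],0,1],
    [[0,0,0],0,1],
  ],
)

```text
t: 4.62
ee_pos: [410.0, 151.1, 14.5]
tool_rot: [[-1.0, -0.001, 0.0], [-0.001, 1.0, -0.0], [-0.0, -0.0, -1.0]]
ft_force: [-0.4, -0.3, -1.0]
opening: 47.5
```

Request:
play_rows(
  rows=[
    [[0,0,0],0,1],
    [[0,0,0],0,1],
    [[0,0,-0.005],0,1],
    [[0,0,-0.01],0,1],
    [[0,0,-0.015],0,1],
  ],
)

```text
t: 5.25
ee_pos: [409.7, 151.1, 45.1]
tool_rot: [[-1.0, -0.001, -0.001], [-0.001, 1.0, -0.0], [0.001, -0.0, -1.0]]
ft_force: [-0.7, -0.1, -0.7]
opening: 39.2
```

Request:
play_rows(
  rows=[
    [[0,0,-0.035],0,1],
    [[-0.03,0.027,0],0,1],
    [[-0.04,0.036,0],0,1],
    [[-0.04,0.036,0],0,1],
    [[-0.02,0.018,0],0,1],
  ],
)

```text
t: 5.88
ee_pos: [541.9, 269.9, 81.0]
tool_rot: [[-1.0, -0.002, 0.002], [-0.002, 1.0, 0.001], [-0.002, 0.001, -1.0]]
ft_force: [-0.0, -0.2, -1.0]
opening: 39.8
```

Request:
play_rows(
  rows=[
    [[-0.008,0.008,0],0,1],
    [[0,0,0.02],0,1],
    [[0,0,0.02],0,1],
    [[0,0,0.008],0,1],
    [[0,0,0],0,1],
  ],
)

```text
t: 6.5
ee_pos: [546.7, 275.6, 30.1]
tool_rot: [[-1.0, -0.0, -0.003], [-0.0, 1.0, -0.001], [0.003, -0.001, -1.0]]
ft_force: [0.7, 0.7, -1.3]
opening: 39.2
```

```bash
python3 - <<'E'
from h import *
im=snap('w3'); s=state(); print(s['t'],s['ee_pos'],s['opening'],s['ft_force'])
E
```

```text
6.55 [547.48 275.85  31.12] 39.70509416382685 [ 0.05 -0.15 -0.89]
```

View pics/w3.png

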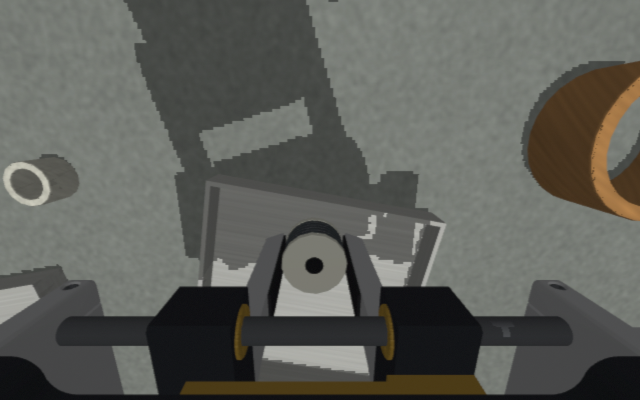

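The reel is inside the tray outline. The near rim corners are at (208,181) and (444,222).

```bash
python3 - <<'E'
from h import *
w=wcam('w3');t=cam('top'); f=lambda u,v:(u/2.35+139.7,v/2.3+59.7)
print(plane(w,[(208,181),(444,222)],24),tri([w,t],[(208,181),f(195,226)]),tri([w,t],[(444,222),f(33,196)]), plane(w,(314,265),52))
E
```

```text
[[500.04 207.05  24.  ]
 [527.89 361.11  24.  ]] [500.22 202.94  12.15] [514.62 341.95  61.81] [[544.4  274.59  52.  ]]
```

Request:
play_rows(
  rows=[
    [[0,0,0.007],0,1],
    [[0,0,0.004],0,1],
    [[0,0,0.0018],0,1],
    [[0,0,0],0,1],
    [[0,0,0],0,1],
  ],
)

```text
t: 7.18
ee_pos: [548.0, 276.3, 18.8]
tool_rot: [[-1.0, -0.001, 0.0], [-0.001, 1.0, 0.0], [-0.0, 0.0, -1.0]]
ft_force: [-0.3, -1.0, -1.5]
opening: 39.5
```

Request:
play_rows(
  rows=[
    [[0,0,0],0,0.5],
    [[0,0,0],0,0.35],
    [[0,0,0],0,0.35],
    [[0,0,0],0,0.35],
    [[0,0,-0.01],0,0.35],
  ],
)

```text
t: 7.8
ee_pos: [547.1, 276.0, 28.2]
tool_rot: [[-1.0, -0.001, -0.002], [-0.001, 1.0, -0.001], [0.002, -0.001, -1.0]]
ft_force: [-0.3, -0.2, 0.1]
opening: 60.9
```

Request:
play_rows(
  rows=[
    [[0,0,-0.05],0,0.35],
    [[0,0,-0.05],0,0],
    [[0.017,-0.053,0],0,0],
    [[0.017,-0.053,0],0,0],
    [[0.017,-0.053,0],0,0],
  ],
)

```text
t: 8.43
ee_pos: [496.6, 115.8, 129.7]
tool_rot: [[-1.0, -0.001, 0.002], [-0.001, 1.0, -0.0], [-0.002, -0.0, -1.0]]
ft_force: [-0.5, -0.6, 0.2]
opening: 93.8
```

Request:
play_rows(
  rows=[
    [[0.017,-0.053,0],0,0],
    [[0.017,-0.053,0],0,0],
    [[0.017,-0.053,0],0,0],
    [[0.017,-0.053,0],0,0],
    [[0.016,-0.052,0],0,0],
  ],
)

```text
t: 9.05
ee_pos: [412.6, -148.7, 129.6]
tool_rot: [[-1.0, -0.001, 0.002], [-0.001, 1.0, -0.001], [-0.002, -0.001, -1.0]]
ft_force: [0.6, 0.5, 0.4]
opening: 93.7
```

Request:
play_rows(
  rows=[
    [[0,0,0],0,0],
    [[0,0,0],0,0],
    [[0,0,0],0,0],
    [[0,0,0],0,0],
    [[0,0,0],0,0],
  ],
)

```text
t: 9.68
ee_pos: [413.3, -146.2, 128.6]
tool_rot: [[-1.0, -0.002, -0.0], [-0.002, 1.0, 0.0], [0.0, 0.0, -1.0]]
ft_force: [-0.2, 0.2, 0.4]
opening: 94.0
```

```bash
python3 - <<'E'
from h import *
im=snap('w4'); s=state(); print(s['t'],s['ee_pos'],s['qpos'])
E
```

```text
9.725 [ 413.25 -146.36  128.63] [ -34.38   -9.63  123.38   -0.     66.25 -124.49]
```

View pics/w4.png

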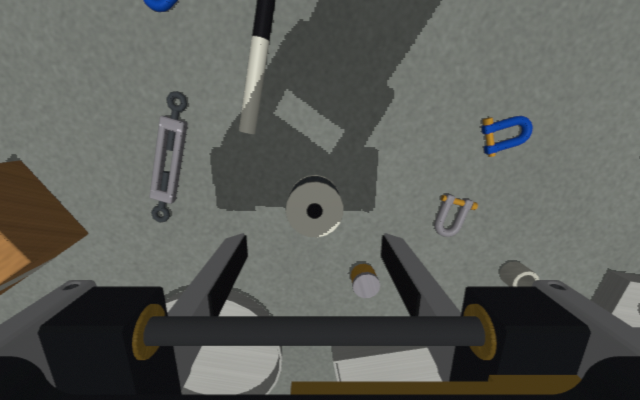

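The large reel's hole is at (314,211). The turnbuckle's eye centres are at (177,103) and (161,212), and the small shackle is at (454,215) with its pin running (444,200)–(477,206).

```bash
python3 - <<'E'
from h import *
w=wcam('w4');w1=wcam('w1');t=cam('top'); f=lambda u,v:(u/2.35+139.7,v/2.3+59.7)
print(plane(w,(314.5,211),42), tri([w,t],[(314.5,211),f(559,306)]),tri([w,w1],[(314.5,211),(161,41)]))
e=plane(w,[(177,103),(161,212)],6);print(e,e.mean(0),np.degrees(np.arctan2(*(e[1]-e[0])[1::-1])))
e=plane(t,[f(721,296),f(694,410)],6);print(e,e.mean(0),np.degrees(np.arctan2(*(e[0]-e[1])[1::-1])))
E
```

```text
[[ 412.79 -146.59   42.  ]] [ 407.98 -146.35   55.57] [ 412.66 -146.41   41.86]
[[ 313.03 -281.85    6.  ]
 [ 425.76 -315.09    6.  ]] [ 369.4  -298.47    6.  ] -16.43086902638852
[[ 425.86 -317.73    6.  ]
 [ 310.92 -283.9     6.  ]] [ 368.39 -300.81    6.  ] -16.400144611892483
```

Request:
play_rows(
  rows=[
    [[0,0,0.04],0,0],
    [[0,0,0.04],0,0],
    [[0,0,0.02],0,0],
    [[0,0,0.008],0,0],
    [[0,0,0.004],0,0.1],
  ],
)

```text
t: 10.35
ee_pos: [413.5, -147.0, 16.8]
tool_rot: [[-1.0, -0.001, 0.0], [-0.001, 1.0, -0.0], [-0.0, -0.0, -1.0]]
ft_force: [-0.0, 0.9, -0.3]
opening: 87.4
```

Request:
play_rows(
  rows=[
    [[0,0,0],0,0.4],
    [[0,0,0],0,1],
    [[0,0,0],0,1],
    [[0,0,0],0,1],
    [[0,0,0],0,1],
  ],
)

```text
t: 10.98
ee_pos: [413.4, -146.9, 17.2]
tool_rot: [[-1.0, -0.0, 0.001], [-0.0, 1.0, 0.0], [-0.001, 0.0, -1.0]]
ft_force: [-1.0, 2.9, 4.8]
opening: 55.7
```

Request:
play_rows(
  rows=[
    [[0,0,0],0,1],
    [[0,0,-0.005],0,1],
    [[0,0,-0.015],0,1],
    [[0,0,-0.03],0,1],
    [[0,0,-0.025],0,1],
  ],
)

```text
t: 11.6
ee_pos: [413.2, -147.1, 93.3]
tool_rot: [[-1.0, -0.001, 0.001], [-0.001, 1.0, -0.001], [-0.001, -0.001, -1.0]]
ft_force: [-0.3, -0.9, -1.8]
opening: 55.6
```

Request:
play_rows(
  rows=[
    [[-0.02,0.036,0],0,1],
    [[-0.027,0.051,0],0,1],
    [[-0.027,0.051,0],0,1],
    [[-0.027,0.051,0],0,1],
    [[-0.027,0.051,0],0,1],
  ],
)

```text
t: 12.22
ee_pos: [541.7, 94.9, 92.6]
tool_rot: [[-1.0, -0.001, 0.001], [-0.001, 1.0, -0.0], [-0.001, -0.0, -1.0]]
ft_force: [-0.2, 0.2, -1.4]
opening: 55.8
```

Request:
play_rows(
  rows=[
    [[-0.027,0.051,0],0,1],
    [[-0.027,0.051,0],0,1],
    [[-0.02,0.04,0],0,1],
    [[-0.014,0.028,0],0,1],
    [[0,0,0],0,1],
  ],
)

```text
t: 12.85
ee_pos: [629.2, 264.9, 92.2]
tool_rot: [[-1.0, -0.003, 0.001], [-0.003, 1.0, 0.0], [-0.001, 0.0, -1.0]]
ft_force: [-0.2, -0.8, -1.8]
opening: 55.8
```

Request:
play_rows(
  rows=[
    [[0,0,0.03],0,1],
    [[0,0,0.02],0,1],
    [[0,0,0.01],0,1],
    [[0,0,0],0,1],
    [[0,0,0],0,1],
  ],
)

```text
t: 13.48
ee_pos: [629.6, 263.3, 32.7]
tool_rot: [[-1.0, -0.0, 0.002], [-0.0, 1.0, 0.0], [-0.002, 0.0, -1.0]]
ft_force: [-0.1, -0.4, -2.1]
opening: 55.6
```

```bash
python3 - <<'E'
from h import *
im=snap('w5'); s=state(); print(s['t'],s['ee_pos'],s['opening'],s['ft_force'])
E
```

```text
13.525 [629.7  263.33  32.91] 55.535491511622226 [ 0.66 -0.5  -2.41]
```

View pics/w5.png

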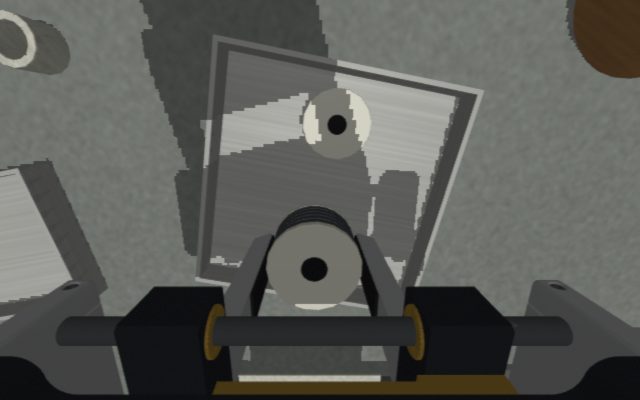

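The small reel is upright at (337,125), and the large reel is clear of it. Lowering and releasing.

Request:
play_rows(
  rows=[
    [[0,0,0.007],0,1],
    [[0,0,0.004],0,1],
    [[0,0,0.0013],0,1],
    [[0,0,0],0,1],
    [[0,0,0],0,1],
  ],
)

```text
t: 14.15
ee_pos: [628.8, 263.2, 20.2]
tool_rot: [[-1.0, -0.001, -0.001], [-0.001, 1.0, -0.0], [0.001, -0.0, -1.0]]
ft_force: [-3.9, -0.9, 4.9]
opening: 55.4
```

Request:
play_rows(
  rows=[
    [[0,0,0],0,0.3],
    [[0,0,0],0,0.2],
    [[0,0,0],0,0.2],
    [[0,0,-0.005],0,0.2],
    [[0,0,-0.015],0,0.2],
  ],
)

```text
t: 14.78
ee_pos: [628.2, 263.0, 39.2]
tool_rot: [[-1.0, -0.001, -0.002], [-0.001, 1.0, -0.0], [0.002, -0.0, -1.0]]
ft_force: [0.3, 0.7, 0.9]
opening: 75.4
```

Request:
play_rows(
  rows=[
    [[0,0,-0.05],0,0.2],
    [[0,0,-0.05],0,0],
    [[0.02,-0.04,0],0,0],
    [[0.025,-0.055,0],0,0],
    [[0.025,-0.055,0],0,0],
  ],
)

```text
t: 15.4
ee_pos: [558.6, 111.9, 140.9]
tool_rot: [[-1.0, -0.002, 0.002], [-0.002, 1.0, -0.0], [-0.002, -0.0, -1.0]]
ft_force: [0.4, -0.5, -0.4]
opening: 93.7
```

```bash
python3 - <<'E'
from h import *
im=snap('w6'); s=state(); print(s['t'],s['ee_pos'],s['opening'],s['ft_force'])
E
```

```text
15.45 [555.63 107.19 139.59] 94.23695127005855 [ 2.99 -1.2  -1.11]
```

Request:
play_rows(
  rows=[
    [[0.021,-0.046,0],0,0],
    [[0.021,-0.046,0],0,0],
    [[0.021,-0.046,0],0,0],
    [[0.021,-0.046,0],0,0],
    [[0.021,-0.046,0],0,0],
  ],
)

```text
t: 16.08
ee_pos: [453.8, -118.4, 140.8]
tool_rot: [[-1.0, -0.001, 0.002], [-0.001, 1.0, -0.001], [-0.002, -0.001, -1.0]]
ft_force: [1.2, -0.8, 0.5]
opening: 93.6
```

Request:
play_rows(
  rows=[
    [[0.021,-0.046,0],0,0],
    [[0.021,-0.046,0],0,0],
    [[0.021,-0.046,0],0,0],
    [[0.021,-0.045,0],8.2,0],
    [[0,0,0],8.2,0],
  ],
)

```text
t: 16.7
ee_pos: [369.3, -303.0, 140.9]
tool_rot: [[-0.957, 0.291, 0.001], [0.291, 0.957, -0.002], [-0.002, -0.002, -1.0]]
ft_force: [-0.6, 0.3, 0.2]
opening: 93.9
```

Request:
play_rows(
  rows=[
    [[0,0,0.02],0,0],
    [[0,0,0],0,0],
    [[0,0,0],0,0],
    [[0,0,0],0,0],
    [[0,0,0],0,0],
  ],
)

```text
t: 17.32
ee_pos: [370.5, -300.1, 120.0]
tool_rot: [[-0.96, 0.281, 0.001], [0.281, 0.96, -0.001], [-0.001, -0.001, -1.0]]
ft_force: [0.3, 0.8, -1.4]
opening: 94.0
```

```bash
python3 - <<'E'
from h import *
im=snap('w7'); s=state(); print(s['t'],s['ee_pos'],s['tool_rot'],s['qpos'])
E
```

```text
17.375 [ 370.41 -300.05  119.82] [[-0.96  0.28  0.  ]
 [ 0.28  0.96 -0.  ]
 [-0.   -0.   -1.  ]] [ -52.67   -3.06  118.47   -0.     64.55 -126.32]
```

View pics/w7.png

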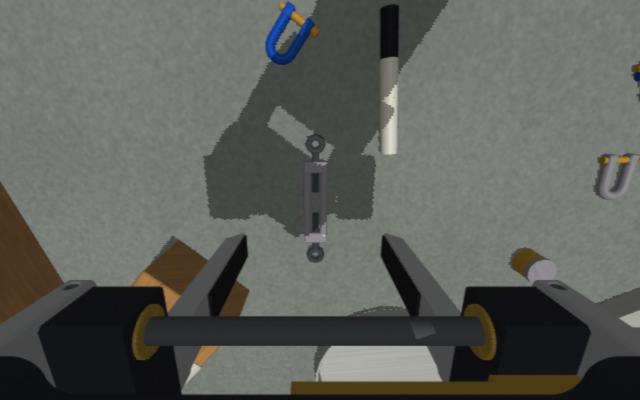

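The turnbuckle is aligned with the tool, with eyes at (316,143) and (316,254). A cardboard box is nearby on the left, so I'll check its clearance.

```bash
python3 - <<'E'
from h import *
w=wcam('w7');t=cam('top');sc=cam('scene'); s=np.load('pics/w7.npz')
e=plane(w,[(316,143.5),(316,254)],6);c=e.mean(0);d=e[1]-e[0]
print(e,c,np.degrees(np.arctan2(d[1],d[0])), 'tool delta',s['R'].T@(c-s['p']))
print('frame corners tri w7/w4',tri([w,wcam('w4')],[(316,143.5),(177,103)]),tri([w,wcam('w4')],[(316,254),(161,212)]))
print('box bottom',plane(w,[(175,238),(248,290)],0)); print('box top tri top/scene', [tri([t,sc],a) for a in ([(487,180),(188,312)],[(516,212),(181,378)],[(553,139),(240,312)])])
E
```

```text
[[ 311.65 -281.45    6.  ]
 [ 427.68 -315.31    6.  ]] [ 369.66 -298.38    6.  ] -16.269749670466616 tool delta [  1.37   1.49 113.95]
frame corners tri w7/w4 [ 312.48 -281.69    5.04] [ 426.67 -314.98    6.34]
box bottom [[ 367.03 -462.1     0.  ]
 [ 453.05 -406.9     0.  ]]
box top tri top/scene [array([ 390.16, -435.85,   57.56]), array([ 378.57, -522.83,  -73.01]), array([ 508.07, -462.74,  162.61])]
```

Request:
play_rows(
  rows=[
    [[0.001,0.0015,0.04],0,0.4],
    [[0,0,0.04],0,0.4],
    [[0,0,0.017],0,0.4],
    [[0,0,0.007],0,0.4],
    [[0,0,0.0025],0,0.4],
  ],
)

```text
t: 18.0
ee_pos: [370.2, -298.9, 13.6]
tool_rot: [[-0.959, 0.282, 0.001], [0.282, 0.959, -0.001], [-0.001, -0.001, -1.0]]
ft_force: [0.5, 0.9, 0.2]
opening: 56.6
```

Request:
play_rows(
  rows=[
    [[0,0,0],0,0.6],
    [[0,0,0],0,1],
    [[0,0,0],0,1],
    [[0,0,0],0,1],
    [[0,0,0],0,1],
  ],
)

```text
t: 18.62
ee_pos: [369.8, -298.4, 13.2]
tool_rot: [[-0.96, 0.282, 0.0], [0.282, 0.96, -0.0], [-0.0, -0.0, -1.0]]
ft_force: [0.2, 1.0, 3.6]
opening: 23.6
```

Request:
play_rows(
  rows=[
    [[0,0,0],0,1],
    [[0,0,-0.005],0,1],
    [[0,0,-0.015],0,1],
    [[0,0,-0.035],0,1],
    [[0,0,-0.035],0,1],
  ],
)

```text
t: 19.25
ee_pos: [369.4, -297.8, 104.2]
tool_rot: [[-0.959, 0.282, -0.0], [0.282, 0.959, 0.0], [0.0, 0.0, -1.0]]
ft_force: [0.7, -0.3, -2.0]
opening: 23.3
```

Request:
play_rows(
  rows=[
    [[0,0,0],10.5,1],
    [[0,0,0],10.5,1],
    [[0,0,0],10.5,1],
    [[0,0,0],10.5,1],
    [[0,0,0],10.5,1],
  ],
)

```text
t: 19.88
ee_pos: [369.6, -298.0, 103.4]
tool_rot: [[-0.355, 0.935, 0.0], [0.935, 0.355, -0.0], [-0.0, 0.0, -1.0]]
ft_force: [-0.1, -0.5, -2.0]
opening: 23.6
```

Request:
play_rows(
  rows=[
    [[0,0,0],10.5,1],
    [[0.02,0.028,0],0,1],
    [[0.031,0.044,0],0,1],
    [[0.031,0.044,0],0,1],
    [[0.031,0.044,0],0,1],
  ],
)

```text
t: 20.5
ee_pos: [507.1, -156.3, 103.7]
tool_rot: [[-0.184, 0.983, 0.001], [0.983, 0.184, -0.001], [-0.001, 0.001, -1.0]]
ft_force: [0.3, -0.2, -2.1]
opening: 23.8
```

Request:
play_rows(
  rows=[
    [[0.031,0.044,0],0,1],
    [[0.031,0.044,0],0,1],
    [[0.031,0.044,0],0,1],
    [[0.023,0.032,0],0,1],
    [[0,0,0],0,1],
  ],
)

```text
t: 21.12
ee_pos: [646.9, -11.3, 103.4]
tool_rot: [[-0.188, 0.982, 0.001], [0.982, 0.188, 0.0], [-0.0, 0.001, -1.0]]
ft_force: [-0.0, -0.4, -1.7]
opening: 23.5
```

Request:
play_rows(
  rows=[
    [[0,0,0.03],0,1],
    [[0,0,0.025],0,1],
    [[0,0,0.01],0,1],
    [[0,0,0],0,1],
    [[0,0,0],0,1],
  ],
)

```text
t: 21.75
ee_pos: [646.6, -13.8, 39.3]
tool_rot: [[-0.184, 0.983, 0.002], [0.983, 0.184, -0.0], [-0.001, 0.002, -1.0]]
ft_force: [0.8, 0.7, -1.6]
opening: 23.8
```

```bash
python3 - <<'E'
from h import *
im=snap('w8'); s=state(); print(s['t'],s['ee_pos'],s['tool_rot'],s['opening'],s['ft_force'])
E
```

```text
21.8 [646.76 -13.73  39.4 ] [[-0.18  0.98  0.  ]
 [ 0.98  0.18 -0.  ]
 [-0.    0.   -1.  ]] 24.020872068187643 [ 0.09  0.44 -0.84]
```

View pics/w8.png

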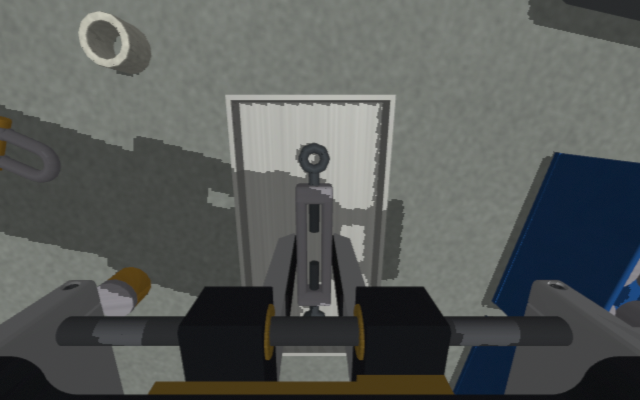

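The turnbuckle is centred over the tray, aligned with its sides. The rim end runs (227,95)–(395,96).

Request:
play_rows(
  rows=[
    [[0,0,0.012],0,1],
    [[0,0,0.007],0,1],
    [[0,0,0.003],0,1],
    [[0,0,0.001],0,1],
    [[0,0,0],0,1],
  ],
)

```text
t: 22.42
ee_pos: [645.1, -13.2, 16.2]
tool_rot: [[-0.185, 0.983, -0.003], [0.983, 0.185, 0.0], [0.001, -0.003, -1.0]]
ft_force: [-7.5, 0.3, 10.5]
opening: 23.6
```

Request:
play_rows(
  rows=[
    [[0,0,0],0,0.7],
    [[0,0,0],0,0.55],
    [[0,0,0],0,0.55],
    [[0,0,-0.005],0,0.55],
    [[0,0,-0.015],0,0.55],
  ],
)

```text
t: 23.05
ee_pos: [645.2, -13.2, 34.7]
tool_rot: [[-0.185, 0.983, -0.002], [0.983, 0.185, 0.0], [0.001, -0.002, -1.0]]
ft_force: [0.5, 0.2, 0.2]
opening: 42.3
```

Request:
play_rows(
  rows=[
    [[0,0,-0.04],0,0.55],
    [[0,0,-0.05],0,0.4],
    [[0,0,0],0,0.4],
    [[0,0,0],0,0.4],
    [[0,0,0],0,0.4],
  ],
)

```text
t: 23.68
ee_pos: [644.7, -13.1, 123.2]
tool_rot: [[-0.185, 0.983, -0.003], [0.983, 0.185, 0.001], [0.001, -0.003, -1.0]]
ft_force: [0.0, 0.3, -0.2]
opening: 56.5
```

```bash
python3 - <<'E'
from h import *
im=snap('w9'); s=state(); print(s['t'],s['ee_pos'],s['qpos'])
# large shackle estimates
w=wcam('w2');t=cam('top'); f=lambda u,v:(u/2.35+139.7,v/2.3+59.7)
print(plane(w,[(433,130),(470,127),(447,187),(429,160),(465,158)],6.5))
print(plane(t,[f(*a) for a in[(91,394),(126,390),(107,336)]],6.5))
w=wcam('w4');print(plane(w,[(441,199),(477,207),(446,236)],4.5))
E
```

```text
23.725 [644.76 -13.14 123.16] [-11.22  18.83  93.64  -0.    67.69 -21.86]
[[335.2  269.76   6.5 ]
 [332.39 305.78   6.5 ]
 [392.72 291.35   6.5 ]
 [364.63 269.26   6.5 ]
 [362.65 305.52   6.5 ]]
[[330.71 298.58   6.5 ]
 [334.42 265.32   6.5 ]
 [388.12 286.     6.5 ]]
[[411.4   -7.2    4.5 ]
 [420.48  33.59   4.5 ]
 [454.89   4.17   4.5 ]]
```

The small shackle is near (433,8) with its axis at about -14°. I'll spin the tool to 166° and go there.

Request:
play_rows(
  rows=[
    [[0,0,0],-10.5,0.4],
    [[0,0,0],-10.5,0.4],
    [[0,0,0],-10.5,0.4],
    [[0,0,0],-10.5,0.4],
    [[0,0,0],-10.5,0.4],
  ],
)

```text
t: 24.35
ee_pos: [645.1, -13.2, 123.5]
tool_rot: [[-0.895, 0.447, -0.002], [0.447, 0.895, 0.0], [0.002, -0.001, -1.0]]
ft_force: [-0.0, -0.0, 0.4]
opening: 56.5
```

Request:
play_rows(
  rows=[
    [[0,0,0],-10.4,0.4],
    [[0,0,0],-2.5,0.4],
    [[0.05,-0.0075,0],0,0.4],
    [[0.055,-0.008,0],0,0.4],
    [[0.055,-0.008,0],0,0.4],
  ],
)

```text
t: 24.98
ee_pos: [482.6, 2.8, 123.6]
tool_rot: [[-0.97, 0.241, -0.002], [0.241, 0.97, 0.001], [0.002, -0.0, -1.0]]
ft_force: [-0.2, 0.8, 0.3]
opening: 56.5
```

Request:
play_rows(
  rows=[
    [[0.051,-0.007,0],0,0.4],
    [[0,0,0.02],0,0.4],
    [[0,0,0.01],0,0.4],
    [[0,0,0],0,0.4],
    [[0,0,0],0,0.4],
  ],
)

```text
t: 25.6
ee_pos: [434.3, 7.8, 95.0]
tool_rot: [[-0.97, 0.241, -0.0], [0.241, 0.97, 0.0], [0.0, 0.0, -1.0]]
ft_force: [-1.0, 1.6, 0.8]
opening: 56.1
```

```bash
python3 - <<'E'
from h import *
im=snap('w10'); s=state(); print(s['t'],s['ee_pos'],s['tool_rot'],s['qpos'])
b=cv2.imread('pics/w9.png')
cv2.imwrite('pics/m10.png',np.hstack([im[100:340,190:500],b[40:280,190:500]]))
E
```

```text
25.65 [434.41   7.82  95.17] [[-0.97  0.24  0.  ]
 [ 0.24  0.97 -0.  ]
 [-0.   -0.   -1.  ]] [-13.99  -7.01 125.07  -0.    61.93 -90.03]
```

View pics/m10.png

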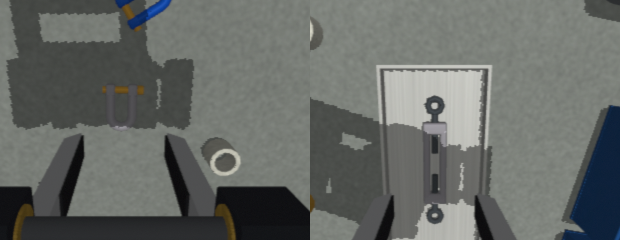

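The turnbuckle lies flat and central in its tray (right half). The small shackle is squarely between the fingers, with its crown end at about (312,228) and its pin row at 190 in w10.

```bash
python3 - <<'E'
from h import *
im=cv2.imread('pics/w10.png'); w=wcam('w10'); s=np.load('pics/w10.npz')
g=im.astype(int)
for r in range(186,232,3): print(r,' '.join(f'{v:3d}' for v in g[r,290:338].mean(1).astype(int)))
for n,z,p in (('pin',4.5,(314,190)),('legL',4.5,(300,205)),('legR',4.5,(322,205)),('crown',4.5,(312,228))):
    X=plane(w,p,z)[0]; print(n,X,s['R'].T@(X-s['p']))
E
```

```text
186  72  72  71  67  67  66  72  79  80  80  80  79  79  77  71  67  64  64  65  65  64  64  63  65  66  66  66  64  70  77  80  79  79  79  79  78  74  67  62  63  63  63  63  64  66  69  70  70
189  71  72  76  78  76  76  78  80  81  81  80  80  80  77  75  76  76  76  75  76  76  76  75  76  75  75  76  77  79  79  81  81  80  80  80  79  76  72  69  71  71  71  72  71  71  71  72  71
192  69  69  68  65  64  66  72  79  80  80  79  79  78  76  72  68  66  65  64  65  64  65  65  65  64  65  66  66  72  78  80  80  80  79  80  77  74  69  65  67  69  69  71  69  71  73  74  74
195  69  70  70  70  69  65  71  74  76  78  80  78  75  71  68  69  69  68  67  67  69  72  73  73  72  72  70  67  71  73  77  79  81  79  75  73  69  69  69  70  70  70  69  70  72  71  70  70
198  71  70  71  69  69  67  70  74  77  79  81  80  76  73  69  68  68  67  68  70  71  70  70  71  70  72  71  68  69  73  77  81  81  79  76  74  71  72  74  74  74  73  72  73  73  72  71  70
201  70  70  71  71  70  68  70  74  78  79  81  80  77  73  69  69  68  69  70  70  70  69  69  69  69  69  68  67  70 
[... 1533 characters left out ...]
80  80  81  87  90  91  87  83  81  79  76  73  69  68  67  67  67  68  70  72  72  72  72  72  73  74  73  72
228 120 120 119 119 121 122 122 123 124 126 126 123 116 112 118 125 131 134 133 137 141 142 141 139 137 134 130 124 118 112 115 119 118 114 111  92  78  78  80 103 113 112 109  91  79  78  83 104
231 122 123 122 120 120 119 119 120 120 122 123 124 123 123 123 125 125 122 121 120 113 110 118 123 123 121 120 118 119 119 117 118 116 116 117 120 122 124 124 124 124 123 121 119 119 120 121 121
pin [414.68  12.04   4.5 ] [20.07 -0.68 90.52]
legL [425.9   -4.76   4.5 ] [  5.14 -14.27  90.51]
legR [431.07  15.95   4.5 ] [ 5.12  7.07 90.51]
crown [451.87   0.71   4.5 ] [-18.75  -2.69  90.51]
```

Request:
play_rows(
  rows=[
    [[0.001,-0.0035,0.03],0,0.4],
    [[0,0,0.03],0,0.4],
    [[0,0,0.013],0,0.4],
    [[0,0,0.007],0,0.4],
    [[0,0,0.0025],0,0.4],
  ],
)

```text
t: 26.28
ee_pos: [432.5, 4.7, 12.7]
tool_rot: [[-0.97, 0.241, 0.001], [0.241, 0.97, -0.0], [-0.001, 0.0, -1.0]]
ft_force: [-0.1, -0.1, 0.8]
opening: 56.4
```

Request:
play_rows(
  rows=[
    [[0,0,0],0,0.6],
    [[0,0,0],0,1],
    [[0,0,0],0,1],
    [[0,0,0],0,1],
    [[0,0,0],0,1],
  ],
)

```text
t: 26.9
ee_pos: [432.3, 4.8, 12.8]
tool_rot: [[-0.97, 0.241, 0.001], [0.241, 0.97, -0.0], [-0.001, 0.0, -1.0]]
ft_force: [-0.6, 0.2, 3.8]
opening: 29.2
```

Request:
play_rows(
  rows=[
    [[0,0,0],0,1],
    [[0,0,-0.005],0,1],
    [[0,0,-0.015],0,1],
    [[0,0,-0.035],0,1],
    [[0,0,-0.03],0,1],
  ],
)

```text
t: 27.52
ee_pos: [431.9, 4.8, 99.1]
tool_rot: [[-0.97, 0.241, 0.001], [0.241, 0.97, -0.0], [-0.001, -0.0, -1.0]]
ft_force: [0.8, -0.9, -1.1]
opening: 28.8
```

Request:
play_rows(
  rows=[
    [[0,0,0],10.5,1],
    [[0,0,0],10.5,1],
    [[0,0,0],10.5,1],
    [[0,0,0],10.5,1],
    [[0,0,0],10.5,1],
  ],
)

```text
t: 28.15
ee_pos: [431.8, 4.8, 98.0]
tool_rot: [[-0.394, 0.919, 0.0], [0.919, 0.394, -0.0], [-0.0, 0.0, -1.0]]
ft_force: [-0.3, -0.3, -1.2]
opening: 28.7
```

Request:
play_rows(
  rows=[
    [[0,0,0],10.5,1],
    [[0,0,0],10.5,1],
    [[0,0,0],2.5,1],
    [[-0.032,0.017,0],0,1],
    [[-0.045,0.024,0],0,1],
  ],
)

```text
t: 28.78
ee_pos: [473.1, -72.4, 98.1]
tool_rot: [[-0.003, 1.0, 0.001], [1.0, 0.003, -0.0], [-0.0, 0.001, -1.0]]
ft_force: [1.1, -0.0, -0.6]
opening: 29.3
```

Request:
play_rows(
  rows=[
    [[-0.045,0.024,0],0,1],
    [[-0.045,0.024,0],0,1],
    [[-0.045,0.024,0],0,1],
    [[-0.045,0.024,0],0,1],
    [[-0.038,0.021,0],0,1],
  ],
)

```text
t: 29.4
ee_pos: [590.6, -291.9, 98.1]
tool_rot: [[-0.0, 1.0, 0.0], [1.0, 0.0, -0.0], [-0.0, 0.0, -1.0]]
ft_force: [-0.3, 1.3, -1.3]
opening: 29.1
```

Request:
play_rows(
  rows=[
    [[-0.028,0.015,0],0,1],
    [[0,0,0.025],0,1],
    [[0,0,0.015],0,1],
    [[0,0,0],0,1],
    [[0,0,0],0,1],
  ],
)

```text
t: 30.02
ee_pos: [605.4, -317.9, 58.3]
tool_rot: [[-0.001, 1.0, 0.001], [1.0, 0.001, -0.001], [-0.001, 0.001, -1.0]]
ft_force: [-0.2, -0.3, -0.7]
opening: 28.8
```

```bash
python3 - <<'E'
from h import *
im=snap('w11'); s=state(); print(s['t'],s['ee_pos'],s['tool_rot'],s['qpos'],s['opening'])
E
```

```text
30.075 [ 605.61 -318.12   58.58] [[-0.  1.  0.]
 [ 1.  0. -0.]
 [-0.  0. -1.]] [-37.19  28.    88.92   0.    62.99 -37.24] 29.038772372480906
```

View pics/w11.png

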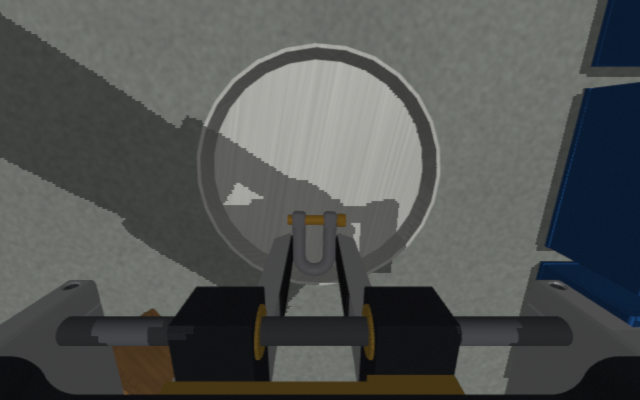

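The shackle hangs level with its crown outward. The dish rim points are top (319,44), left (197,163) and right (440,163).

```bash
python3 - <<'E'
from h import *
w=wcam('w11')
P=plane(w,[(319,44),(197,163),(440,163),(235,75),(402,75)],24)[:,:2]
r=least_squares(lambda p:np.hypot(*(P-p[:2]).T)-p[2],[605,-275,90]);print(P,r.x,r.fun)
w1=wcam('w1');t=cam('top')
print('rim tri',tri([w,t],[(319,44),(677/2.35+139.7-35.5,122/2.3+59.7)]))
E
```

```text
[[ 609.24 -187.38]
 [ 521.16 -264.33]
 [ 697.61 -264.35]
 [ 553.4  -205.8 ]
 [ 664.68 -205.75]] [ 609.29 -275.85   89.08] [-0.6  -0.19 -0.01  0.54  0.27]
rim tri [ 605.14 -190.92   27.88]
```

Request:
play_rows(
  rows=[
    [[-0.001,0.003,0.02],0,1],
    [[0,0,0.012],0,1],
    [[0,0,0.007],0,1],
    [[0,0,0.003],0,1],
    [[0,0,0],0,1],
  ],
)

```text
t: 30.7
ee_pos: [608.1, -319.0, 15.8]
tool_rot: [[-0.001, 1.0, -0.0], [1.0, 0.001, 0.0], [0.0, -0.0, -1.0]]
ft_force: [-1.9, 1.6, 3.2]
opening: 29.0
```

Request:
play_rows(
  rows=[
    [[0,0,0.0004],0,1],
    [[0,0,0],0,0.6],
    [[0,0,0],0,0.5],
    [[0,0,0],0,0.5],
    [[0,0,0],0,0.5],
  ],
)

```text
t: 31.32
ee_pos: [608.1, -319.1, 14.8]
tool_rot: [[-0.001, 1.0, 0.0], [1.0, 0.001, -0.0], [-0.0, 0.0, -1.0]]
ft_force: [-0.1, 0.4, 0.5]
opening: 46.9
```

Request:
play_rows(
  rows=[
    [[0,0,-0.005],0,0.5],
    [[0,0,-0.02],0,0.5],
    [[0,0,-0.04],0,0.5],
    [[0,0,-0.04],0,0.3],
    [[0,0,0],0,0],
  ],
)

```text
t: 31.95
ee_pos: [610.8, -321.0, 126.4]
tool_rot: [[-0.001, 1.0, 0.008], [1.0, 0.001, -0.006], [-0.006, 0.008, -1.0]]
ft_force: [-0.7, -1.2, -0.3]
opening: 63.5
```

```bash
python3 - <<'E'
from h import *
im=snap('w12'); s=state(); print(s['t'],s['ee_pos'],s['tool_rot'],s['qpos'],s['opening'])
E
```

```text
32.0 [ 609.36 -319.96  123.22] [[-0.  1.  0.]
 [ 1.  0. -0.]
 [-0.  0. -1.]] [-37.12  23.89  87.05  -0.    68.76 -37.16] 67.61502847042935
```

Request:
play_rows(
  rows=[
    [[0,0,0],10.5,0],
    [[0,0,0],10.5,0],
    [[0,0,0],10.5,0],
    [[0,0,0],10.5,0],
    [[0,0,0],10.5,0],
  ],
)

```text
t: 32.62
ee_pos: [607.1, -318.4, 118.1]
tool_rot: [[0.797, 0.604, -0.003], [0.604, -0.797, 0.002], [-0.001, -0.003, -1.0]]
ft_force: [0.3, -0.3, 0.5]
opening: 94.0
```

Request:
play_rows(
  rows=[
    [[0,0,0],10.5,0],
    [[0,0,0],10.5,0],
    [[0,0,0],10.5,0],
    [[0,0,0],3,0],
    [[-0.014,-0.04,0],0,0],
  ],
)

```text
t: 33.25
ee_pos: [591.4, -280.8, 118.5]
tool_rot: [[0.999, 0.05, -0.001], [0.05, -0.999, 0.001], [-0.001, -0.001, -1.0]]
ft_force: [-0.1, -0.3, -0.1]
opening: 94.3
```

Request:
play_rows(
  rows=[
    [[-0.018,-0.052,0],0,0],
    [[-0.018,-0.052,0],0,0],
    [[-0.018,-0.052,0],0,0],
    [[-0.018,-0.052,0],0,0],
    [[-0.018,-0.052,0],0,0],
  ],
)

```text
t: 33.88
ee_pos: [486.4, -23.2, 118.7]
tool_rot: [[0.999, 0.053, -0.002], [0.053, -0.999, 0.001], [-0.002, -0.001, -1.0]]
ft_force: [0.9, -0.1, 0.1]
opening: 93.8
```

Request:
play_rows(
  rows=[
    [[-0.018,-0.052,0],0,0],
    [[-0.018,-0.052,0],0,0],
    [[-0.018,-0.052,0],0,0],
    [[-0.018,-0.052,0],0,0],
    [[-0.018,-0.052,0],0,0],
  ],
)

```text
t: 34.5
ee_pos: [382.9, 231.1, 119.0]
tool_rot: [[0.999, 0.053, -0.002], [0.053, -0.999, -0.001], [-0.002, 0.0, -1.0]]
ft_force: [-0.0, -0.7, 0.3]
opening: 94.3
```

Request:
play_rows(
  rows=[
    [[-0.018,-0.052,0],0,0],
    [[-0.003,-0.007,0.02],0,0],
    [[0,0,0],0,0],
    [[0,0,0],0,0],
    [[0,0,0],0,0],
  ],
)

```text
t: 35.12
ee_pos: [361.3, 287.2, 100.5]
tool_rot: [[0.999, 0.051, 0.001], [0.051, -0.999, 0.0], [0.001, -0.0, -1.0]]
ft_force: [-0.1, 0.3, 0.5]
opening: 94.0
```

```bash
python3 - <<'E'
from h import *
im=snap('w13'); s=state(); print(s['t'],s['ee_pos'],s['tool_rot'],s['qpos'],s['opening'])
b=cv2.imread('pics/w12.png')
cv2.imwrite('pics/m13.png',np.hstack([cv2.resize(im[120:320,190:450],None,fx=1.5,fy=1.5),cv2.resize(b[0:300,170:470],None,fx=1,fy=1)]))
E
```

```text
35.175 [361.34 287.24 100.5 ] [[ 1.    0.05  0.  ]
 [ 0.05 -1.    0.  ]
 [ 0.   -0.   -1.  ]] [ 24.36  -3.48 121.17  -0.    62.25 111.41] 94.08478993722227
```

View pics/m13.png

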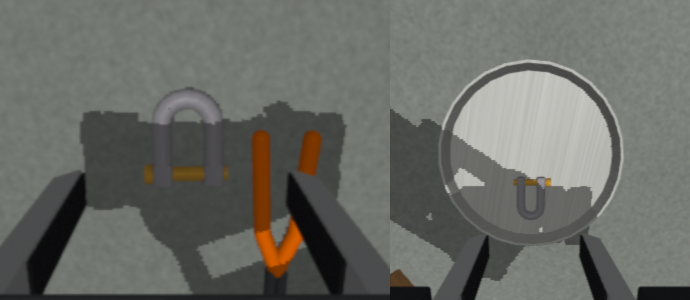

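The small shackle lies on the dish floor (right half). The orange pliers are close to the large shackle's right leg, so I'll measure that gap for the finger.

```bash
python3 - <<'E'
from h import *
im=cv2.imread('pics/w13.png').astype(int); w=wcam('w13'); s=np.load('pics/w13.npz')
T=lambda p,z:(plane(w,p,z)-s['p'])@s['R']
o=(im[...,2]-im[...,0]>60)&(im[...,2]>90)
for r in range(204,246,5):
    c=np.where(o[r,345:420])[0]+345
    if len(c): print(r,'orange',c.min(),c.max(),T([(c.min(),r)],8)[0,:2])
for r in (200,212,220,228,236): print(r,' '.join(f'{v:3d}' for v in im[r,284:346].mean(1).astype(int)))
print('crown',T([(190+187/1.5,120+88/1.5)],6.5),'pin',T([(190+147/1.5,120+174/1.5),(190+226/1.5,120+174/1.5)],6.5))
t=wcam('w2');print('height tri crown', tri([w,t],[(190+187/1.5,120+89/1.5),(447,187)]))
E
```

```text
209 orange 359 402 [ 1.94 45.21]
214 orange 358 403 [-3.23 44.45]
219 orange 358 402 [-8.44 44.68]
224 orange 358 401 [-13.72  44.91]
229 orange 359 400 [-19.05  46.15]
234 orange 359 399 [-24.44  46.39]
239 orange 359 369 [-29.88  46.63]
244 orange 359 369 [-35.39  46.88]
200 110 109 107 106 109 113 114 103 106 116 122 125 129 134 134 129 121 114 106  93  74  71  99 111 112 111 111 111 110 111 110 112 114 114 114 114 115 118 119  96  75  83 100 112 119 125 131 134 132 124 119 115 107  86  66  65  67  67  73 100 113 114
212  64  64  64  63  64  65  66  65  68  72  73  74  75  77  76  74  72  70  68  66  63  68  70  71  73  73  71  69  67  66  66  68  67  69  69  68  66  68  68  69  70  66  65  68  70  72  74  76  77  76  74  74  72  70  66  65  67  67  68  69  68  69
220  64  66  66  64  64  64  67  65  67  70  73  73  75  76  76  75  72  71  69  66  64  67  70  69  69  69  68  67  66  65  64  64  65  66  65  67  68  69  69  68  68  65  65  67  70  72  74  77  77  75  74  73  72  69  66  67  69  70  71  70  69  68
228  64  64  65  66  67  68  67  64  65  69  72  73  75  76  77  76  74  72  70  66  63  64  66  66  65  65  66  67  68  68  68  67  67  67  67  67  69  70  70  70  68  63  63  67  70  72  74  77  77  76  74  73  72  69  64  64  65  65  66  66  67  67
236  67  68  69  67  69  69  69  65  69  72  73  74  74  75  75  75  76  76  76  74  69  71  70  70  72  71  71  71  71  71  70  70  71  71  71  70  70  71  71  70  70  70  72  71  74  74  74  74  74  76  76  77  77  75  71  70  69  70  70  70  69  68
crown [[31.85  1.74 93.99]] pin [[-27.19 -25.35  93.95]
 [-27.23  28.13  93.93]]
height tri crown [391.66 288.56  10.33]
```

The gap is about 21 mm, so pre-closing to about 54 mm leaves roughly 4 mm clear of the pliers. The shackle is centred on the tool.

Request:
play_rows(
  rows=[
    [[0,0,0],0,0.42],
    [[0,0,0],0,0.42],
    [[0,-0.0005,0.02],0,0.42],
    [[0,0,0.02],0,0.42],
    [[0,0,0.015],0,0.42],
  ],
)

```text
t: 35.8
ee_pos: [360.4, 288.0, 44.2]
tool_rot: [[0.999, 0.053, -0.0], [0.053, -0.999, -0.0], [-0.0, 0.0, -1.0]]
ft_force: [0.4, 0.6, -0.1]
opening: 54.8
```

Request:
play_rows(
  rows=[
    [[0,0,0.015],0,0.42],
    [[0,0,0.01],0,0.42],
    [[0,0,0.005],0,0.42],
    [[0,0,0.0025],0,0.42],
    [[0,0,0],0,0.42],
  ],
)

```text
t: 36.42
ee_pos: [360.8, 288.3, 12.6]
tool_rot: [[0.999, 0.053, 0.0], [0.053, -0.999, 0.0], [0.0, -0.0, -1.0]]
ft_force: [-0.6, 0.7, 0.6]
opening: 54.3
```

Request:
play_rows(
  rows=[
    [[0,0,0],0,0.6],
    [[0,0,0],0,1],
    [[0,0,0],0,1],
    [[0,0,-0.005],0,1],
    [[0,0,-0.01],0,1],
  ],
)

```text
t: 37.05
ee_pos: [359.9, 288.0, 27.3]
tool_rot: [[0.999, 0.053, -0.002], [0.053, -0.999, -0.0], [-0.002, 0.0, -1.0]]
ft_force: [-0.3, -0.4, -2.8]
opening: 46.0
```

Request:
play_rows(
  rows=[
    [[0,0,-0.03],0,1],
    [[0,0,-0.04],0,1],
    [[0,0,0],0,1],
    [[0,0,0],0,1],
    [[0,0,0],0,1],
  ],
)

```text
t: 37.67
ee_pos: [359.4, 287.6, 95.8]
tool_rot: [[0.999, 0.053, -0.003], [0.053, -0.999, -0.001], [-0.003, 0.001, -1.0]]
ft_force: [-0.6, -0.8, -1.6]
opening: 45.9
```

Request:
play_rows(
  rows=[
    [[0.012,0.029,0],0,1],
    [[0.02,0.0485,0],0,1],
    [[0.02,0.0485,0],0,1],
    [[0.02,0.0485,0],0,1],
    [[0.02,0.0485,0],0,1],
  ],
)

```text
t: 38.3
ee_pos: [463.9, 68.8, 96.2]
tool_rot: [[0.999, 0.053, -0.002], [0.053, -0.999, 0.0], [-0.002, -0.0, -1.0]]
ft_force: [0.8, -0.1, -2.2]
opening: 45.7
```

Request:
play_rows(
  rows=[
    [[0.02,0.0485,0],0,1],
    [[0.02,0.0485,0],0,1],
    [[0.02,0.0485,0],0,1],
    [[0.02,0.0485,0],0,1],
    [[0.02,0.0485,0],0,1],
  ],
)

```text
t: 38.92
ee_pos: [576.6, -167.8, 95.5]
tool_rot: [[0.999, 0.053, -0.003], [0.053, -0.999, 0.002], [-0.002, -0.002, -1.0]]
ft_force: [0.6, -0.4, -2.0]
opening: 46.1
```

Request:
play_rows(
  rows=[
    [[0.02,0.0485,0],0,1],
    [[0.01,0.022,0],0,1],
    [[0,0,0],-10.5,1],
    [[0,0,0],-10.5,1],
    [[0,0,0],-10.5,1],
  ],
)

```text
t: 39.55
ee_pos: [609.7, -234.9, 95.1]
tool_rot: [[0.821, 0.572, -0.003], [0.572, -0.821, 0.002], [-0.001, -0.003, -1.0]]
ft_force: [0.2, 0.4, -2.4]
opening: 46.1
```

Request:
play_rows(
  rows=[
    [[0,0,0],-10.5,1],
    [[0,0,0],-10.5,1],
    [[0,0,0],-10.5,1],
    [[0,0,0],-10.5,1],
    [[0,0,0],-10.5,1],
  ],
)

```text
t: 40.17
ee_pos: [609.7, -234.7, 95.2]
tool_rot: [[0.046, 0.999, -0.003], [0.999, -0.046, 0.002], [0.002, -0.003, -1.0]]
ft_force: [0.8, -0.0, -1.9]
opening: 46.1
```

Request:
play_rows(
  rows=[
    [[0,0,0],-3,1],
    [[0,0,0.03],0,1],
    [[0,0,0.01],0,1],
    [[0,0,0],0,1],
    [[0,0,0],0,1],
  ],
)

```text
t: 40.8
ee_pos: [611.2, -235.6, 58.1]
tool_rot: [[-0.001, 1.0, 0.001], [1.0, 0.001, -0.001], [-0.001, 0.001, -1.0]]
ft_force: [0.6, 0.9, -2.4]
opening: 46.3
```

```bash
python3 - <<'E'
from h import *
im=snap('w14'); s=state(); print(s['t'],s['ee_pos'],s['tool_rot'],s['qpos'],s['opening'])
E
```

```text
40.85 [ 611.34 -235.7    58.48] [[-0.  1.  0.]
 [ 1.  0. -0.]
 [-0.  0. -1.]] [-30.98  24.67  93.57   0.    61.66 -31.01] 46.06320590524849
```

View pics/w14.png

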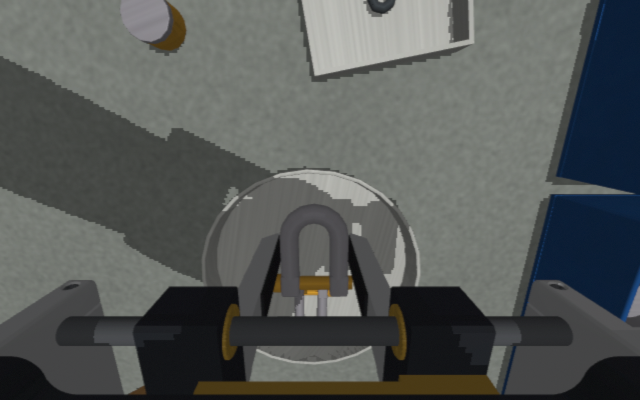

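The large shackle hangs level inside the rim, clear of the small one. Lowering.

Request:
play_rows(
  rows=[
    [[0,-0.002,0.02],0,1],
    [[0,0,0.012],0,1],
    [[0,0,0.006],0,1],
    [[0,0,0.003],0,1],
    [[0,0,0.001],0,1],
  ],
)

```text
t: 41.48
ee_pos: [608.9, -235.4, 15.9]
tool_rot: [[-0.001, 1.0, 0.0], [1.0, 0.001, -0.0], [-0.0, 0.0, -1.0]]
ft_force: [-1.7, 0.4, 2.9]
opening: 46.2
```

Request:
play_rows(
  rows=[
    [[0,0,0.0005],0,1],
    [[0,0,0],0,0.5],
    [[0,0,0],0,0.38],
    [[0,0,0],0,0.38],
    [[0,0,0],0,0.38],
  ],
)

```text
t: 42.1
ee_pos: [608.8, -235.4, 15.0]
tool_rot: [[-0.001, 1.0, 0.0], [1.0, 0.001, -0.0], [-0.0, 0.0, -1.0]]
ft_force: [0.3, -0.7, 0.1]
opening: 58.1
```

Request:
play_rows(
  rows=[
    [[0,0,-0.005],0,0.38],
    [[0,0,-0.02],0,0.38],
    [[0,0,-0.04],0,0.38],
    [[0,0,-0.05],0,0.3],
    [[0,0,-0.05],0,0.2],
  ],
)

```text
t: 42.72
ee_pos: [608.8, -235.4, 183.3]
tool_rot: [[-0.001, 1.0, 0.002], [1.0, 0.001, -0.001], [-0.001, 0.002, -1.0]]
ft_force: [0.3, -0.5, -0.2]
opening: 72.3
```

Request:
play_rows(
  rows=[
    [[-0.03,0,-0.05],0,0.2],
    [[0.05,-0.03,-0.02],0,0.2],
    [[0.05,-0.03,0],0,0.2],
    [[0.05,-0.03,0],0,0.2],
    [[0.04,-0.02,0],0,0.2],
  ],
)

```text
t: 43.35
ee_pos: [497.5, -73.8, 251.6]
tool_rot: [[-0.001, 1.0, 0.002], [1.0, 0.001, -0.001], [-0.001, 0.002, -1.0]]
ft_force: [0.6, 0.2, 0.4]
opening: 75.1
```

Request:
play_rows(
  rows=[
    [[0.04,-0.03,0],0,0.2],
    [[0.03,-0.02,0],0,0.2],
    [[0,0,0],0,0.2],
    [[0,0,0],0,0.2],
    [[0,0,0],0,0.2],
  ],
)

```text
t: 43.98
ee_pos: [449.0, -6.2, 250.4]
tool_rot: [[0.0, 1.0, 0.0], [1.0, -0.0, -0.0], [-0.0, 0.0, -1.0]]
ft_force: [0.0, 0.8, -0.3]
opening: 75.5
```

```bash
python3 - <<'E'
from h import *
s=state(); print(s['t'],s['ee_pos'],s['opening'],s['ft_force'])
a=read_camera('top');b=read_camera('scene');cv2.imwrite('pics/t15.png',a);cv2.imwrite('pics/s15.png',b)
cv2.imwrite('pics/m15.png',np.vstack([cv2.resize(a[60:230,140:480],(790,280)),cv2.resize(b[140:360,180:480],(790,315*1),interpolation=cv2.INTER_CUBIC)]))
snap('w15')
E
```

```text
43.975 [449.03  -6.19 250.37] 75.493843605166 [ 0.    0.77 -0.32]
```

View pics/m15.png

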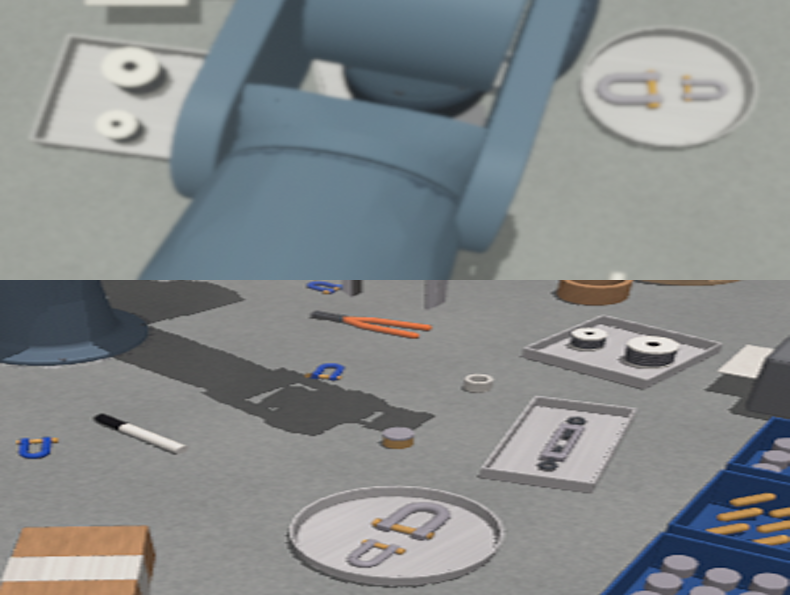

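Both views show the reels upright and apart in the square tray, the turnbuckle flat in the long tray, and the shackles flat and separate in the dish. The roll, the tin and the pliers are standing or lying as they were. Handing in.

```bash
python3 -c "
from bench import *
print(finish_job())"
```

```text
the job is handed in; nothing more can be done
None
```

All five pieces are in their trays, and I handed the job in at about 44 s of the 112 s allowed. I placed them in this order: small reel, large reel, turnbuckle, small shackle, large shackle.

**Last checks:** The final top and scene pictures show:
- Both reels standing upright and apart in the square tray.
- The turnbuckle flat and centred in the long tray. The arm hid that tray from the top camera, so this rests on the scene view and the wrist picture taken right after release.
- The shackles flat on the dish floor, about 20 mm apart.
- The label roll, tin, pliers and blue look-alikes in place by eye; I did not re-measure them.

The hand was empty, clear of everything and 250 mm up. The largest wrist force at the end of any move was about 13 N.

**Disagreements:**
- The top camera read 3–6 mm off the wrist camera in places, so I worked from wrist measurements.
- Several two-view height checks were poor: a rough pick on the large reel against the top view gave 56 mm, and the long tray's rim and the nearby box came out inconsistent. The wrist–wrist checks on both reels matched the stated heights within about 0.2 mm.
- For the shackle heights I relied on the spacing of their legs. My one two-view check, on the large shackle's crown, gave 10 mm where 6.5 mm was stated.

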